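Put the glass-cutting templates back in their fitted holders

ROBOT

A 6-joint arm with a two-finger parallel gripper is mounted at the origin on the work surface. World frame = base frame: x ahead of the robot, y to its left, z up, the work surface at z = 0. Lengths are in m, angles in degrees, forces in N, time in s.
With the tool pointing down it reaches from about 0.25 to 0.725 m from the base axis. Payload 9.7 kg.
Tool frame: the origin (TCP) lies on the centre line of the jaws, within the pads' length; the fingertips stand 19 mm ahead of it and the grasp point (between the pads) is the TCP (bot.tcp_to_tips is the z of the fingertips in the tool frame, in m); z points along the fingers, y is the line along which they close (so a half turn about z gives the same grasp; the last joint's range is limited). The gripper opens to 85 mm and grips with 20 to 120 N. Pads are 22 mm wide; open, the fingers measure 114 mm over their backs; the gripper's body (76 mm by 85 mm) begins 54 mm behind the grasp point. The pads swing forward as they close: fully open they stand 13 mm farther back than shut.
Start: joints at [66.463, 4.979, 10.078, 95.1, 0, 90], TCP at [0.22, 0.504, 0.25] pointing down, gripper open.
Joint ranges: [-179.16, 179.16], [-48.56, 103.87], [-65.8, 70.77], [-126.05, 130.52], [-82.76, 87.17], [-180, 180]. Speed limits (degrees/s): [127.2, 127.2, 147.25, 180, 180, 180].

INTERFACE

Orientations are given as [roll, pitch, yaw] about the fixed x, y, z axes, in that order (R = Rz(yaw) Ry(pitch) Rx(roll)).
In Python, from workcell import bot gives the robot as it stands. The module is installed in compiled form; this text tells all that it offers.
- The arm moves only by the tool play_rows, never from a script. Its argument "increments" is a list of rows, each an object with "slide": the shift along the tool's x, y, z in mm, a list of three; "angular": the turn, a rotation vector about the tool's x, y, z in degrees, a list of three; "claw": the opening, from -1 (shut) to 1 (fully open). In form: [{"slide": [x, y, z], "angular": [rx, ry, rz], "claw": claw}, ...]. A call has 1 to 8 rows; each row shifts and turns the commanded pose from where the row before left it, along the tool's axes as they then stand; what a row does not reach is not made up. A row lasts 1/10 s, in which the tool goes at most 50 mm and 8.59 degrees, less where a joint would pass 70% of its speed; a pose out of reach is approached as far as the arm can. A call is refused whole if a number of a shift passes 50 or a number of a turn 8.59, either way. A call with a gripper value outside its range is refused whole. The fingers move at their own pace and stop on an object; "squeeze" is the grip in N (left out, the last holds). Time passes only in rows, so rows that do not move let the fingers close. It gives the time, the measured TCP pose, the force, the opening and the grip force at its end, in the units of the state.
- bot.get_obs(): the state, without advancing time (a new reading comes with each control period).
- bot.camera(name): name is "side" or "top"; returns the picture (480x640x3 uint8, red, green, blue); there is no depth.
- bot.camera_info(name): a dict with "fovy" (degrees; the focal length in pixels is half the picture's height over the tangent of half this angle, whatever the lens; pixels are square), "cx", "cy" (the principal point, pixels), "k1" (the pictures are not rectified: a ray, as slopes to the right and down, at radius r is drawn at 1 + k1 r^2 times it, then the intrinsics apply), "R" (3x3) and "t" (3): a world point X has camera coordinates R X + t. Camera axes: x right, y down, z forward; pixel columns grow to the right and rows downward; lengths in m; the calibration is good to about 2 mm. A picture is of the moment at which its call begins. camera_info takes no time and is no camera call.
- bot.job_done(): hands the job in; it is judged then, once.
The state is a dict: "time": time; "q": joint angles; "qd": joint speeds; "joint_efforts": joint torques, N m; "ee_pos": TCP position; "tcp_rot": TCP orientation; "wrist_force": force on the tool from outside, world axes, zero at the start; "torque": the same for the moment, N m; "opening": finger opening in m; "grasp_force": force on a finger pad.
Only numpy, scipy, OpenCV 4.12 (cv2) and the standard library are available. Lean on these libraries where they do the work, as an engineer would, in place of code of your own. Each camera call takes 0.05 s, during which the arm holds its last target. There are 200 camera calls.

TASK

Two orange glass-cutting templates, one long and one short, lie on the sloped stand. Put each one away in the holder whose cutout has its own length, turned so that its missing corner matches, lying flat and fully home. Let go of them, and leave the bottle, the tub and the glass cutter where they are.

Things in the scene. Friction and masses are not known exactly. Their poses are not given: they have to be found in the camera images.
- long_grip (a point): LONG template: orange plate 135 x 80 x 12 mm (its x, y, z), 0.1-0.2 kg, its +x +y corner missing (40 along x, 35 along y). Wooden grip block on top: 50 x 22 x 40 mm (x, y, z). Point: block's centre, 20 mm above the plate's top, 32 above its underside, mid width, 50 mm from its -x end. z: out of the block's top. Starts on the slope, -x end down at the ledge
- short_grip (a point): SHORT template: the same point and axes; same colour, width, thickness, missing corner and grip block as the long one, but only 100 mm long (point 50 mm from either end)
- stand: Fixed wooden stand, slope of 30 degrees, 240 mm wide, 165 mm long; both templates start on it side by side, blocks 112 mm apart, in either order. Origin on the bench under the middle of the slope's lower edge; x level, the way the slope rises. Surface 22 mm above the bench at the lower edge, 105 at the upper; ledge 12 mm proud along the lower edge
- bottle: Bystander: amber glass bottle with a white cap, 62 mm across, 150 mm high, standing on the bench. Origin at the centre of its underside
- tub: Bystander: white plastic bowl, 120 mm across, 60 mm high, standing on the bench. Origin at the centre of its underside
- cutter: Bystander: red and brass glass cutter, about 170 mm long (its x) and 16 mm thick, lying on the bench. Origin on its underside, near mid length
- long_holder: Fixed holder of the LONG template, flat on the bench, 193 x 138 mm (x, y), 18 mm high, grey, dark rim. Cutout 12 mm deep, white floor 6 mm above the bench, the template's outline (filled at its +x +y corner: fits one way only) with 3 mm play on every side. Origin on the bench under long_grip when home: long_grip is then 38 mm above it, the plate flush, all axes parallel; 53 mm from the cutout's -x end
- short_holder: The same for the SHORT template: 158 x 138 mm; its cutout is 35 mm shorter, the origin 53 mm from either end of it. The two holders may stand in either order

How it is judged:
By the outcome, as a careful person would: the job done as asked, in the order asked, and still so for the second after the job is handed in, with the robot touching nothing.
It also fails if it takes over 69 s, if anything falls off the work surface, if the arm or the gripper's body presses on something with over 40 N, if the wrist force passes 120 N, or if a joint passes its speed limit or range.

## Working session

There is one attempt and no reset: what is moved stays moved. The work goes in short steps, Python scripts to look and compute and a tool call to move; the robot and the scene stay as the last step left them, time stands still between calls to the robot, and variables do not carry over. Pictures are saved under pics/ and viewed, at most 10 in all, crops included, and the job is handed in when it is done.

Besides the shell and the picture viewer there is one more tool, called after "Call:" as a command line: name --argument value ..., lists and objects as JSON in quotes. play_rows: Moves the arm, as the interface text tells. Its arguments: {"type":"object","properties":{"increments":{"type":"array"},"squeeze":{"type":"number"}},"required":["increments"]}

```bash
mkdir -p pics; cat > h.py <<'E'
import numpy as np, cv2
from workcell import bot
from scipy.spatial.transform import Rotation as Rn
def cam(n):
    i=bot.camera_info(n); f=240/np.tan(np.radians(i["fovy"])/2)
    return f,i["cx"],i["cy"],i["k1"],np.array(i["R"]),np.array(i["t"])
def ray(n,u,v):
    f,cx,cy,k,R,t=cam(n); d=np.array([(u-cx)/f,(v-cy)/f]); s=d.copy()
    for _ in range(30): s=d/(1+k*(s@s))
    return -R.T@t, R.T@np.array([s[0],s[1],1])
def atz(n,u,v,z):
    o,d=ray(n,u,v); return o+d*(z-o[2])/d[2]
def proj(n,X):
    f,cx,cy,k,R,t=cam(n); c=np.atleast_2d(X)@R.T+t; s=c[:,:2]/c[:,2:]; r=(s**2).sum(1,keepdims=True)
    return s*(1+k*r)*f+[cx,cy]
E
python3 - <<'E'
from h import *
for n in("top","side"):
    cv2.imwrite(f"pics/{n}0.png",bot.camera(n)[:,:,::-1]); i=bot.camera_info(n); print(n,i,(-np.array(i["R"]).T@i["t"]).round(3))
o=bot.get_obs();print(o["ee_pos"],o["tcp_rot"],o["opening"],o["time"])
E
```

```text
top {'fovy': 42.57250679378478, 'cx': 317.73163109655025, 'cy': 231.9333146669613, 'k1': -0.2130425479897695, 'R': array([[-0.01624577, -0.99986683, -0.00154865],
       [-0.9849201 ,  0.0162697 , -0.17224314],
       [ 0.1722454 , -0.00127292, -0.98505325]]), 't': array([0.04131557, 0.59924617, 1.25161694])} [0.375 0.033 1.336]
side {'fovy': 50.38769986031655, 'cx': 315.3876861876355, 'cy': 241.97956525997992, 'k1': 0.014143723257416512, 'R': array([[-0.94267377, -0.33360078,  0.00875679],
       [-0.19253508,  0.52224955, -0.83077413],
       [ 0.27257366, -0.78483497, -0.5565408 ]]), 't': array([0.57400064, 0.17011038, 0.75702173])} [0.368 0.697 0.558]
[0.21955575 0.50407187 0.24963785] [-1.79929268e+02 -7.30060284e-04  1.56463130e+02] 0.08564871469588016 0.1
```

View pics/top0.png

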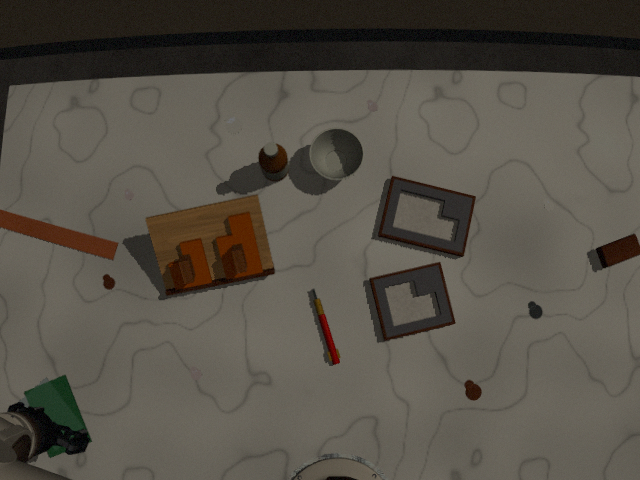

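View pics/side0.png

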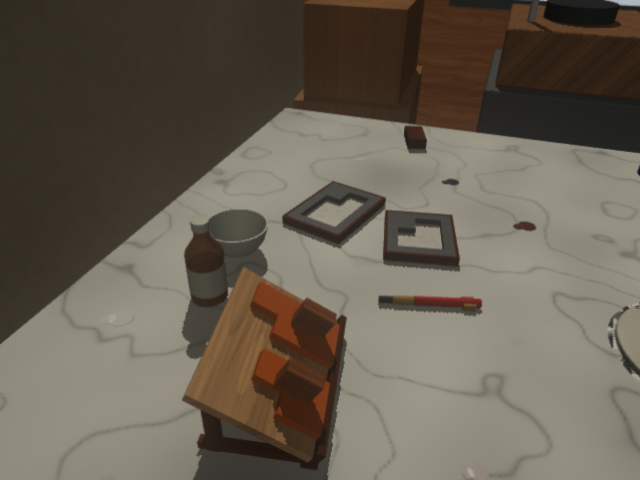

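The top view shows the short template at about (192,262) and the long one at (238,245), on the stand. The long holder is at about (425,217) and the short one at (412,300). Enlarging to get exact corners.

```bash
python3 - <<'E'
from h import *
im=cv2.imread("pics/top0.png"); g=lambda c:np.uint8(255*(c/255.)**.6)
def crop(im,x,y,w,h,s):
    c=cv2.resize(g(im[y:y+h,x:x+w]),None,fx=s,fy=s,interpolation=cv2.INTER_CUBIC)
    for a in range(0,w,10): cv2.line(c,(a*s,0),(a*s,6 if (x+a)%50 else 16),(255,255,255),1);
    for a in range(0,h,10): cv2.line(c,(0,a*s),(6 if (y+a)%50 else 16,a*s),(255,255,255),1)
    return c
cv2.imwrite("pics/st.png",crop(im,140,190,140,110,5))
cv2.imwrite("pics/ho.png",np.hstack([crop(im,370,170,110,95,3),crop(im,360,255,110,95,3)]) )
E
```

```text
(no output)
```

View pics/st.png

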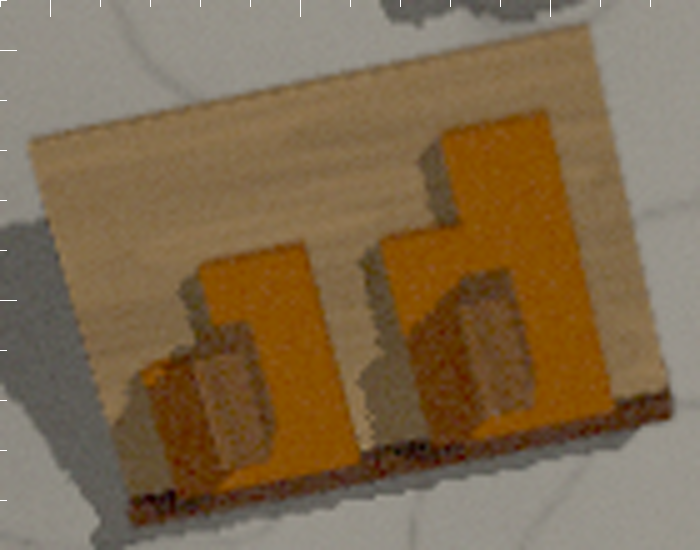

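View pics/ho.png

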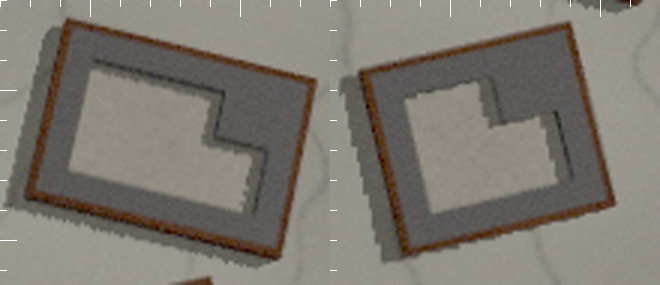

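```bash
cat > fit.py <<'E'
from h import *
from scipy.optimize import least_squares
mm=1e-3; c30,s30=np.cos(np.pi/6),.5
def fit(P,px,f,x0,nm):
    P=np.array(P)*mm; px=np.array(px)
    r=least_squares(lambda x:(proj("top",f(x,P))-px).ravel(),x0,x_scale=[.01,.01,.1],loss="soft_l1")
    print(nm,r.x[:2].round(4),np.degrees(r.x[2]).round(2),"res",(proj("top",f(r.x,P))-px).round(1).tolist()); return r.x
def flat(x,P): return P@Rn.from_euler("z",x[2]).as_matrix().T+[x[0],x[1],0]
LH=fit([[-79,69,18],[114,69,18],[114,-69,18],[-79,-69,18]],[(392.7,176.7),(475,196.3),(463,256),(379,236)],flat,[.45,-.13,-1.8],"LH")
SH=fit([[-79,69,18],[79,69,18],[79,-69,18],[-79,-69,18]],[(370,278.3),(440.3,262.7),(454.3,323),(385,339.7)],flat,[.3,-.1,-1.3],"SH")
L=lambda a,b:(140+a/5,190+b/5)
X=165*c30
ST=fit([[X,120,105],[X,-120,105],[0,-120,22]],[L(30,138),L(588,22),L(668,397)],flat,[.35,.28,.2],"ST")
# slope frame: origin at lower edge, x up slope, z normal
Rs=Rn.from_euler("z",ST[2]).as_matrix()@Rn.from_euler("y",-30,degrees=True).as_matrix()
o=np.array([ST[0],ST[1],.022])
def slope(x,P): # grip frame
    return (P@Rn.from_euler("z",x[2]).as_matrix().T+[x[0],x[1],.032])@Rs.T+o
T={}
for nm,e,px,y0 in(("long",85,[(442,130),(547,110),(612,408),(382,242),(460,222)],-.05),("short",50,[(199,265),(305,242),(360,462),(150,370)],.06)):
    P=[[e,5,-20],[e,-40,-20],[-50,-40,-20],[e-40,40,-20],[e-40,5,-20]][:len(px)]
    x=fit(P,[L(*p) for p in px],slope,[.05,y0,0],nm); T[nm]=x
    M=Rs@Rn.from_euler("z",x[2]).as_matrix(); p=slope(x,np.zeros((1,3)))[0]
    E=Rn.from_matrix(M@np.diag([-1,1,-1])).as_euler("xyz",degrees=True)
    print(nm,"grip",p.round(4),"tool rpy",E.round(1),"x",M[:,0].round(3),"n",M[:,2].round(3))
if __name__=="__main__":
  for n in("top","side"):
    im=cv2.imread(f"pics/{n}0.png"); 
    def poly(X,c): 
        cv2.polylines(big,[np.int32(np.round(X*4))],True,c,1)
    x0,y0,w,h=(145,190,130,110) if n=="top" else (185,265,170,170)
    big=cv2.resize(im[y0:y0+h,x0:x0+w],None,fx=4,fy=4)
    big=np.uint8(255*(big/255.)**.6)
    for nm,e in(("long",85),("short",50)):
        for z in(-20,-32): poly(proj(n,slope(T[nm],np.array([[e,5,z],[e,-40,z],[-50,-40,z],[-50,40,z],[e-40,40,z],[e-40,5,z]])*mm))-[x0,y0],(255,255,0))
        poly(proj(n,slope(T[nm],np.array([[25,11,20],[25,-11,20],[-25,-11,20],[-25,11,20]])*mm))-[x0,y0],(0,255,0))
    cv2.imwrite(f"pics/ov_{n}.png",big); ims=big if n=="top" else np.hstack([cv2.copyMakeBorder(ims,0,0,0,0,0),np.zeros((1,1,3),np.uint8)][:1])
  a=cv2.imread("pics/ov_top.png");b=cv2.imread("pics/ov_side.png")
  H=np.zeros((600,800,3),np.uint8); a=cv2.resize(a,(400,338)); b=cv2.resize(b,(400,400)); H[:338,:400]=a; H[:400,400:]=b; cv2.imwrite("pics/ov.png",H[:400])
E
python3 fit.py
```

```text
LH [ 0.6418 -0.194 ] -104.45 res [[-1.0, -0.4], [0.6, 0.2], [1.0, 0.3], [-0.6, -0.0]]
SH [ 0.4524 -0.1701] -78.38 res [[-0.2, -0.6], [-0.1, -1.1], [1.2, 0.7], [-0.5, 0.9]]
ST [0.5069 0.2457] 10.05 res [[-0.7, 0.0], [0.7, 1.2], [-0.0, -1.3]]
long [ 0.0519 -0.0563] 0.17 res [[-0.3, 0.5], [0.2, 0.3], [0.3, -0.1], [-0.5, -0.8], [0.3, 0.0]]
long grip [0.5452 0.1954 0.0757] tool rpy [-179.9   30.  -169.8] x [0.852 0.154 0.5  ] n [-0.492 -0.087  0.866]
short [0.0497 0.0542] 0.64 res [[0.3, 0.2], [0.0, 0.5], [0.4, -0.5], [-1.1, -0.2]]
short grip [0.524  0.3038 0.0746] tool rpy [-179.6   30.  -169.2] x [0.851 0.162 0.5  ] n [-0.492 -0.087  0.866]
```

View pics/ov.png

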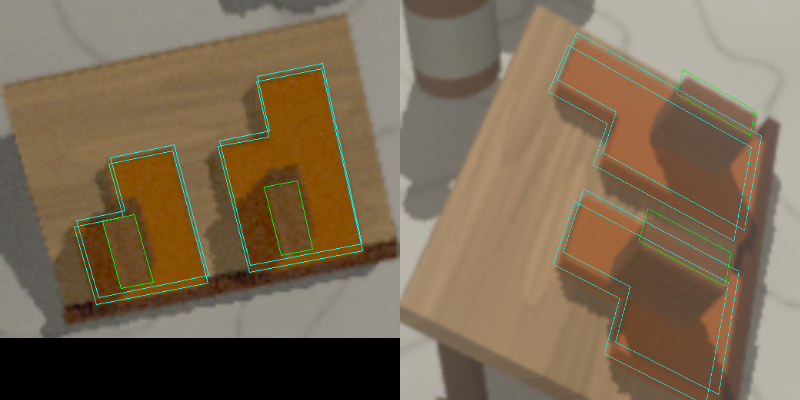

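The overlay fits the top view. In the side view the model sits about 7 px too high, so I'll read corners in the side view too and fit both views jointly.

```bash
python3 - <<'E'
import cv2,numpy as np
im=cv2.imread("pics/side0.png"); im=np.uint8(255*(im/255.)**.6)
a=cv2.resize(im[275:440,225:350],(450,594),interpolation=cv2.INTER_CUBIC)
b=cv2.resize(cv2.rotate(im[178:272,280:462],cv2.ROTATE_90_CLOCKWISE),(307,594),interpolation=cv2.INTER_CUBIC)
cv2.imwrite("pics/s2.png",np.hstack([a,b]))
E
```

```text
(no output)
```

View pics/s2.png

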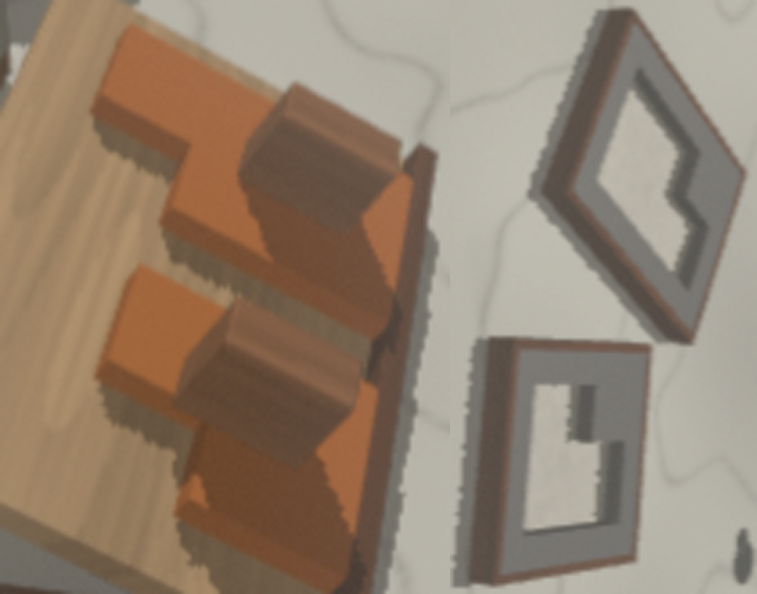

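```bash
cat > fit2.py <<'E'
from fit import *
A=lambda a,b:(225+a/3.6,275+b/3.6)
B=lambda a,b:(280+b/3.264,271.5-(a-450)/3.266)
def nearest(n,X,px):
    q=proj(n,X); return [min(px,key=lambda p:np.hypot(*(np.array(p)-u))) for u in q]
def rep(nm,f,P,d,x):
    for n in d: print("  ",n,"mean res",(proj(n,f(x,P[n]))-d[n]).mean(0).round(2),"max",np.abs(proj(n,f(x,P[n]))-d[n]).max().round(1))
for nm,x0,lx,tp,sp in(("LH",LH,114,[(392.7,176.7),(475,196.3),(463,256),(379,236)],[B(632,10),B(743,172),B(690,340),B(570,190)]),
                      ("SH",SH,79,[(370,278.3),(440.3,262.7),(454.3,323),(385,339.7)],[B(517,343),B(650,347),B(635,560),B(497,583)])):
    P=np.array([[-79,69,18],[lx,69,18],[lx,-69,18],[-79,-69,18]])*mm
    sp=nearest("side",flat(x0,P),sp); print(nm,"side res of top fit",(proj("side",flat(x0,P))-sp).round(1).tolist())
    D={"top":np.array(tp),"side":np.array(sp)}
    for ns in(["side"],["top","side"]):
        r=least_squares(lambda x:np.concatenate([(proj(n,flat(x,P))-D[n]).ravel() for n in ns]),x0)
        print(nm,ns,r.x[:2].round(4),np.degrees(r.x[2]).round(2)); rep(nm,flat,{n:P for n in D},D,r.x)
C=lambda e:{ "a":(e,-40,-20),"b":(e,5,-20),"c":(e-40,5,-20),"d":(e-40,40,-20),"e":(-50,-40,-20),"p":(25,-11,20),"q":(-25,-11,20),"r":(-25,11,20),"s":(25,11,20)}
DT={"long":(85,dict(b=L(442,130),a=L(547,110),e=L(612,408),d=L(382,242),c=L(460,222)),dict(a=A(130,25),b=A(95,104),c=A(190,146),d=A(166,215),p=A(295,85),q=A(402,145),r=A(397,178),s=A(280,118))),
 "short":(50,dict(b=L(199,265),a=L(305,242),e=L(360,462),d=L(150,370)),dict(a=A(140,265),b=A(100,372),d=A(180,508),p=A(240,300),q=A(367,360),r=A(357,403)))}
for nm,(e,t,s) in DT.items():
    D={"top":np.array(list(t.values())),"side":np.array(list(s.values()))}
    P={"top":np.array([C(e)[k] for k in t])*mm,"side":np.array([C(e)[k] for k in s])*mm}
    def f(x,P): return P@(Rn.from_euler("z",x[3]).as_matrix()@Rn.from_euler("y",-30,degrees=True).as_matrix()).T+x[:3]
    x0=np.r_[slope(T[nm],np.zeros((1,3)))[0],ST[2]+T[nm][2]]
    for ns in(["side"],["top","side"]):
        r=least_squares(lambda x:np.concatenate([(proj(n,f(x,P[n]))-D[n]).ravel() for n in ns]),x0)
        print(nm,ns,r.x[:3].round(4),np.degrees(r.x[3]).round(2)); rep(nm,f,P,D,r.x)
E
python3 fit2.py | grep -v "^ST\|rpy"
```

```text
LH [ 0.6418 -0.194 ] -104.45 res [[-1.0, -0.4], [0.6, 0.2], [1.0, 0.3], [-0.6, -0.0]]
SH [ 0.4524 -0.1701] -78.38 res [[-0.2, -0.6], [-0.1, -1.1], [1.2, 0.7], [-0.5, 0.9]]
long [ 0.0519 -0.0563] 0.17 res [[-0.3, 0.5], [0.2, 0.3], [0.3, -0.1], [-0.5, -0.8], [0.3, 0.0]]
short [0.0497 0.0542] 0.64 res [[0.3, 0.2], [0.0, 0.5], [0.4, -0.5], [-1.1, -0.2]]
LH side res of top fit [[-0.5, -0.7], [0.0, -1.7], [1.6, -1.6], [1.4, 1.2]]
LH ['side'] [ 0.6427 -0.1917] -104.78
   top mean res [-1.01 -0.31] max 1.8
   side mean res [ 0.01 -0.26] max 1.7
LH ['top', 'side'] [ 0.6424 -0.1933] -104.65
   top mean res [-0.28 -0.25] max 1.1
   side mean res [ 0.32 -0.61] max 1.6
SH side res of top fit [[-2.1, 0.1], [-1.3, -1.5], [0.3, -1.0], [0.4, 0.5]]
SH ['side'] [ 0.451  -0.1697] -78.16
   top mean res [-0.1   0.61] max 1.7
   side mean res [-0.01 -0.23] max 1.3
SH ['top', 'side'] [ 0.4516 -0.1699] -78.32
   top mean res [0.   0.34] max 1.3
   side mean res [-0.29 -0.35] max 1.7
long ['side'] [0.5418 0.2011 0.0751] 10.9
   top mean res [-3.    1.71] max 3.5
   side mean res [-0.01  0.  ] max 1.4
long ['top', 'side'] [0.5446 0.1954 0.0697] 10.79
   top mean res [0.1  0.77] max 1.4
   side mean res [-0.32 -0.09] max 1.4
short ['side'] [0.5195 0.3136 0.0802] 11.83
   top mean res [-5.53  1.83] max 6.5
   side mean res [-0.03 -0.  ] max 3.2
short ['top', 'side'] [0.5236 0.3045 0.0689] 11.65
   top mean res [-0.08  0.53] max 0.9
   side mean res [-0.21 -0.06] max 2.9
```

```bash
cat > go.py <<'E'
from h import *
import sys
# usage: go.py x y z roll pitch yaw : slide (mm) in current tool frame, rotvec (deg) in tool frame
o=bot.get_obs(); p=np.array(o["ee_pos"]); R=Rn.from_euler("xyz",o["tcp_rot"],degrees=True)
a=[float(v) for v in sys.argv[1:]]
s=R.inv().apply(np.array(a[:3])-p)*1e3; rv=np.degrees((R.inv()*Rn.from_euler("xyz",a[3:],degrees=True)).as_rotvec())
G=Rn.from_euler("xyz",a[3:],degrees=True); s2=G.inv().apply(np.array(a[:3])-p)*1e3
print("slide first",s.round(1),"turn",rv.round(2),"| slide after turn",s2.round(1)); print("rows>=",np.linalg.norm(s)/50,np.linalg.norm(rv)/8.59)
print("q",np.round(o["q"],1),"pos",p.round(4),"rpy",np.round(o["tcp_rot"],1),"F",np.round(o["wrist_force"],1),"t",o["time"],"open",round(o["opening"],4))
E
python3 go.py .505 .188 .142 180 30 -169.5; python3 -c "from workcell import bot;print(bot.tcp_to_tips)"
```

```text
slide first [-387.9 -175.7  107.8] turn [ -8.98 -29.13 -33.23] | slide after turn [-139.4 -362.8  204.7]
rows>= 8.785573381266051 5.249079897953571
q [66.5  5.  10.  95.1  0.  90. ] pos [0.2196 0.5041 0.2496] rpy [-179.9   -0.   156.5] F [-0.5 -0.5  0.2] t 0.1 open 0.0856
0.019
```

Call:
play_rows --increments '[{"slide": [-35.3,-16,9.8],"angular": [0,0,0],"claw": 0.2},{"slide": [-35.3,-16,9.8],"angular": [0,0,0],"claw": 0.2},{"slide": [-35.3,-16,9.8],"angular": [0,0,0],"claw": 0.2},{"slide": [-35.3,-16,9.8],"angular": [0,0,0],"claw": 0.2},{"slide": [-35.3,-16,9.8],"angular": [0,0,0],"claw": 0.2},{"slide": [-35.3,-16,9.8],"angular": [0,0,0],"claw": 0.2},{"slide": [-35.3,-16,9.8],"angular": [0,0,0],"claw": 0.2},{"slide": [-35.3,-16,9.8],"angular": [0,0,0],"claw": 0.2}]'

```text
time: 0.9
ee_pos: [0.4281, 0.2727, 0.1713]
tcp_rot: [-180.0, -0.0, 156.5]
wrist_force: [-0.4, 0.1, 0.9]
opening: 0.0511
grasp_force: 0.0
```

Call:
play_rows --increments '[{"slide": [-35.3,-16,9.8],"angular": [0,0,0],"claw": 0.2},{"slide": [-35.3,-16,9.8],"angular": [0,0,0],"claw": 0.2},{"slide": [0,0,0],"angular": [-1.5,-4.86,-5.54],"claw": 0.2},{"slide": [0,0,0],"angular": [-1.5,-4.86,-5.54],"claw": 0.2},{"slide": [0,0,0],"angular": [-1.5,-4.86,-5.54],"claw": 0.2},{"slide": [0,0,0],"angular": [-1.5,-4.86,-5.54],"claw": 0.2},{"slide": [0,0,0],"angular": [-1.5,-4.86,-5.54],"claw": 0.2},{"slide": [0,0,0],"angular": [-1.5,-4.86,-5.54],"claw": 0.2}]'

```text
time: 1.7
ee_pos: [0.4792, 0.2167, 0.1521]
tcp_rot: [-180.0, 30.3, -169.2]
wrist_force: [-0.3, -0.4, 0.0]
opening: 0.0514
grasp_force: 0.0
```

```bash
python3 go.py .505 .188 .142 180 30 -169.5;python3 - <<'E'
from h import *
a=np.uint8(255*(bot.camera("top")/255.)**.6)[170:310,130:300,::-1];b=np.uint8(255*(bot.camera("side")/255.)**.6)[200:480,180:380,::-1]
H=np.zeros((560,800,3),np.uint8);H[:329,:400]=cv2.resize(a,(400,329));H[:,400:]=cv2.resize(b,(400,560));cv2.imwrite("pics/g1.png",H)
E
```

```text
slide first [-12.2 -33.   18.9] turn [0.11 0.26 0.23] | slide after turn [-12.4 -32.9  18.9]
rows>= 0.7983184990350436 0.04219200054203962
q [ 28.9 -27.3 -34.   54.2  -9.1  15.8] pos [0.4792 0.2167 0.1521] rpy [-180.    30.3 -169.2] F [-0.3 -0.4  0. ] t 1.7 open 0.0514
```

View pics/g1.png

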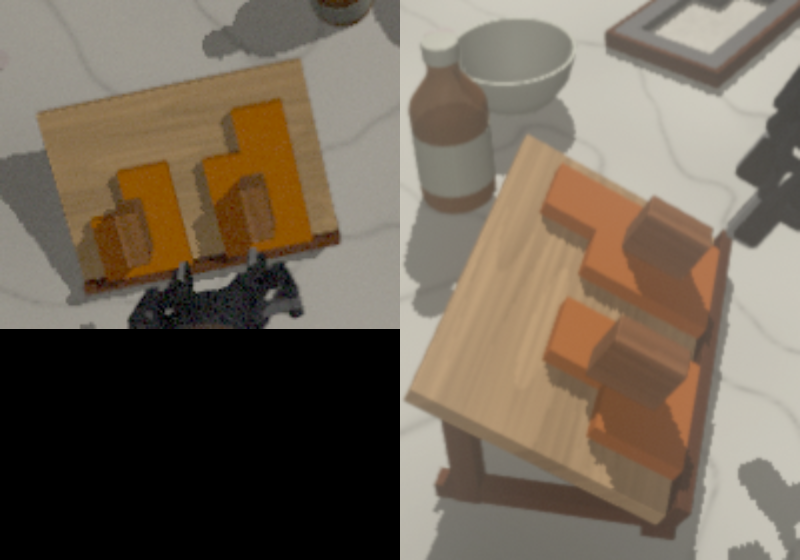

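The fingers (top crop about 185,280 and 257,260) stand below the ledge, between the two blocks. They need to shift towards the long block, then go in along the tool z.

Call:
play_rows --increments '[{"slide": [-12.4,-33,19],"angular": [0,0,0],"claw": 0.2},{"slide": [0,0,0],"angular": [0,0,0],"claw": 0.2}]'

```text
time: 2.0
ee_pos: [0.5065, 0.1858, 0.1413]
tcp_rot: [179.9, 29.9, -169.8]
wrist_force: [0.4, -0.7, 0.7]
opening: 0.0514
grasp_force: 0.0
```

```bash
python3 go.py .5416 .1948 .078 180 30 -169.3
```

```text
slide first [ 0.2  2.5 72.9] turn [-0.15 -0.07 -0.46] | slide after turn [ 0.3  2.3 72.9]
rows>= 1.4589352808995673 0.057179833282597764
q [ 23.3 -25.3 -33.9  52.1  -6.4  11.4] pos [0.5065 0.1858 0.1413] rpy [ 179.9   29.9 -169.8] F [ 0.4 -0.7  0.7] t 2.0 open 0.0514
```

Call:
play_rows --increments '[{"slide": [0,0.5,18],"angular": [0,0,0],"claw": 0.2},{"slide": [0,0.5,18],"angular": [0,0,0],"claw": 0.2},{"slide": [0,0.5,18],"angular": [0,0,0],"claw": 0.2},{"slide": [0,0.5,10],"angular": [0,0,0],"claw": 0.2},{"slide": [0,0,8],"angular": [0,0,0],"claw": 0.2},{"slide": [0,0,0],"angular": [0,0,0],"claw": 0.2}]'

```text
time: 2.6
ee_pos: [0.5403, 0.1965, 0.0788]
tcp_rot: [179.9, 30.0, -169.6]
wrist_force: [0.5, -0.2, 0.4]
opening: 0.0512
grasp_force: 0.0
```

```bash
python3 go.py .5416 .1948 .078 180 30 -169.3;python3 - <<'E'
from h import *
a=np.uint8(255*(bot.camera("top")/255.)**.6)[170:310,130:300,::-1];b=np.uint8(255*(bot.camera("side")/255.)**.6)[240:460,220:377,::-1]
H=np.zeros((560,800,3),np.uint8);H[:329,:400]=cv2.resize(a,(400,329));H[:,400:]=cv2.resize(b,(400,560));cv2.imwrite("pics/g2.png",H)
E
```

```text
slide first [-0.4 -1.9  1.1] turn [-0.05 -0.05 -0.23] | slide after turn [-0.4 -1.9  1.1]
rows>= 0.04505964298931946 0.028536918216761194
q [ 22.8 -18.2 -36.   42.8  -6.1  10.7] pos [0.5403 0.1965 0.0788] rpy [ 179.9   30.  -169.6] F [ 0.5 -0.2  0.4] t 2.6 open 0.0512
```

View pics/g2.png

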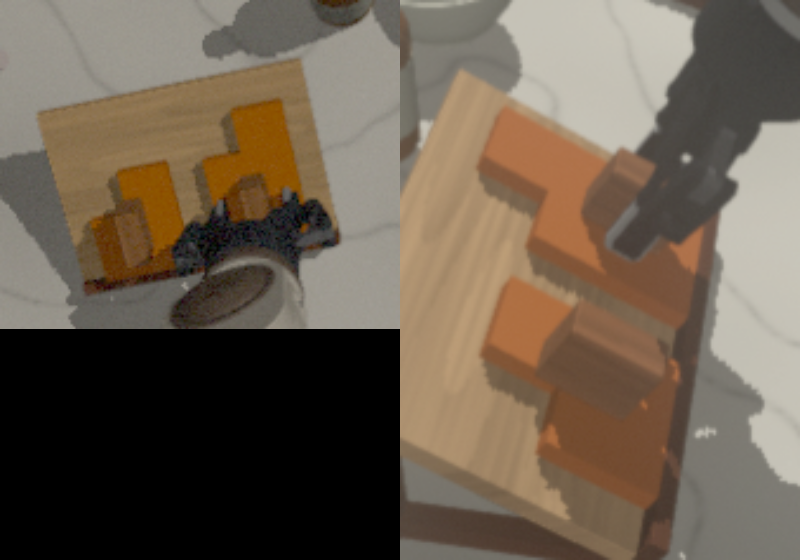

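The fingers straddle the long block (top crop about 222,205 and 288,195, block at 250,195). Close, then lift along the normal.

Call:
play_rows --increments '[{"slide": [0,0,0],"angular": [0,0,0],"claw": -0.3},{"slide": [0,0,0],"angular": [0,0,0],"claw": -0.7},{"slide": [0,0,0],"angular": [0,0,0],"claw": -0.7},{"slide": [0,0,0],"angular": [0,0,0],"claw": -0.7},{"slide": [0,0,0],"angular": [0,0,0],"claw": -0.7}]' --squeeze 60

```text
time: 3.2
ee_pos: [0.5406, 0.1966, 0.0808]
tcp_rot: [179.9, 30.2, -169.5]
wrist_force: [-6.2, -0.8, 5.9]
opening: 0.0209
grasp_force: 59.5
```

Call:
play_rows --increments '[{"slide": [0,0,-5],"angular": [0,0,0],"claw": -0.7},{"slide": [0,0,-10],"angular": [0,0,0],"claw": -0.7},{"slide": [0,0,-25],"angular": [0,0,0],"claw": -0.7},{"slide": [0,0,-35],"angular": [0,0,0],"claw": -0.7},{"slide": [0,0,-35],"angular": [0,0,0],"claw": -0.7},{"slide": [0,0,-10],"angular": [0,0,0],"claw": -0.7},{"slide": [0,0,0],"angular": [0,0,0],"claw": -0.7}]'

```text
time: 3.9
ee_pos: [0.4814, 0.1856, 0.1853]
tcp_rot: [179.9, 30.2, -169.5]
wrist_force: [0.5, 1.1, -2.0]
opening: 0.021
grasp_force: 59.3
```

```bash
python3 go.py .6424 -.1933 .16 180 0 75.35; python3 -c "print(1)"
```

```text
slide first [ -64.6 -402.    66. ] turn [ 30.35  19.11 112.06] | slide after turn [-325.9  251.6   25.3]
rows>= 8.249468455502704 13.696734623097862
q [ 24.7 -29.4 -31.7  58.1  -7.   12.3] pos [0.4814 0.1856 0.1853] rpy [ 179.9   30.2 -169.5] F [ 0.5  1.1 -2. ] t 3.9 open 0.021
1
```

Call:
play_rows --increments '[{"slide": [0,0,-5],"angular": [2.17,1.365,8],"claw": -0.7},{"slide": [0,0,-5],"angular": [2.17,1.365,8],"claw": -0.7},{"slide": [0,0,0],"angular": [2.17,1.365,8],"claw": -0.7},{"slide": [0,0,0],"angular": [2.17,1.365,8],"claw": -0.7},{"slide": [0,0,0],"angular": [2.17,1.365,8],"claw": -0.7},{"slide": [0,0,0],"angular": [2.17,1.365,8],"claw": -0.7},{"slide": [0,0,0],"angular": [2.17,1.365,8],"claw": -0.7},{"slide": [0,0,0],"angular": [2.17,1.365,8],"claw": -0.7}]'

```text
time: 4.7
ee_pos: [0.4763, 0.1847, 0.1898]
tcp_rot: [172.0, 12.3, 122.5]
wrist_force: [0.6, -0.1, -1.9]
opening: 0.021
grasp_force: 59.4
```

Call:
play_rows --increments '[{"slide": [0,0,0],"angular": [2.17,1.365,8],"claw": -0.7},{"slide": [0,0,0],"angular": [2.17,1.365,8],"claw": -0.7},{"slide": [0,0,0],"angular": [2.17,1.365,8],"claw": -0.7},{"slide": [0,0,0],"angular": [2.17,1.365,8],"claw": -0.7},{"slide": [0,0,0],"angular": [2.17,1.365,8],"claw": -0.7},{"slide": [0,0,0],"angular": [2.17,1.365,8],"claw": -0.7},{"slide": [0,0,0],"angular": [0,0,0],"claw": -0.7}]'

```text
time: 5.4
ee_pos: [0.4768, 0.1841, 0.1898]
tcp_rot: [-179.7, 0.2, 75.2]
wrist_force: [0.0, 0.3, -0.9]
opening: 0.0213
grasp_force: 59.3
```

```bash
python3 go.py .6424 -.1933 .14 180 0 75.35
```

```text
slide first [-322.3  256.8   49.7] turn [-0.33  0.24 -0.16] | slide after turn [-323.2  255.6   49.8]
rows>= 8.301867387558907 0.05150679601067155
q [ 21.1  -0.8  -2.5  88.6   0.  125.9] pos [0.4768 0.1841 0.1898] rpy [-179.7    0.2   75.2] F [ 0.   0.3 -0.9] t 5.4 open 0.0213
```

Call:
play_rows --increments '[{"slide": [-29.4,23.3,0],"angular": [0,0,0],"claw": -0.7},{"slide": [-29.4,23.3,0],"angular": [0,0,0],"claw": -0.7},{"slide": [-29.4,23.3,0],"angular": [0,0,0],"claw": -0.7},{"slide": [-29.4,23.3,0],"angular": [0,0,0],"claw": -0.7},{"slide": [-29.4,23.3,0],"angular": [0,0,0],"claw": -0.7},{"slide": [-29.4,23.3,0],"angular": [0,0,0],"claw": -0.7},{"slide": [-29.4,23.3,0],"angular": [0,0,0],"claw": -0.7},{"slide": [-29.4,23.3,0],"angular": [0,0,0],"claw": -0.7}]'

```text
time: 6.2
ee_pos: [0.5978, -0.0915, 0.1909]
tcp_rot: [-179.8, 0.2, 75.6]
wrist_force: [1.1, 0.2, -0.6]
opening: 0.0211
grasp_force: 59.3
```

Call:
play_rows --increments '[{"slide": [-29.4,23.3,5],"angular": [0,0,0],"claw": -0.7},{"slide": [-29.4,23.3,20],"angular": [0,0,0],"claw": -0.7},{"slide": [-29.4,23.3,25],"angular": [0,0,0],"claw": -0.7},{"slide": [0,0,30],"angular": [0,0,0],"claw": -0.7},{"slide": [0,0,15],"angular": [0,0,0],"claw": -0.7},{"slide": [0,0,0],"angular": [0,0,0],"claw": -0.7},{"slide": [0,0,0],"angular": [0,0,0],"claw": -0.7}]'

```text
time: 6.9
ee_pos: [0.6426, -0.1924, 0.0982]
tcp_rot: [-179.9, 0.2, 75.5]
wrist_force: [0.3, 1.4, -0.7]
opening: 0.0215
grasp_force: 59.5
```

```bash
python3 go.py .6424 -.1933 .09 180 0 75.35; python3 - <<'E'
from h import *
for n,(x,y,w,h) in dict(top=(365,165,130,100),side=(260,150,140,107)).items():
    c=bot.camera(n)[:,:,::-1]; cv2.imwrite(f"pics/p1{n}.png",c)
a=np.uint8(255*(cv2.imread("pics/p1top.png")/255.)**.6)[165:265,365:495]
b=np.uint8(255*(cv2.imread("pics/p1side.png")/255.)**.6)[140:250,260:403]
cv2.imwrite("pics/p1.png",np.vstack([cv2.resize(b,(390,300),interpolation=cv2.INTER_CUBIC),cv2.resize(a,(390,300),interpolation=cv2.INTER_CUBIC)]))
E
```

```text
slide first [-0.9  0.1  8.2] turn [-0.12  0.16  0.16] | slide after turn [-1.   0.1  8.2]
rows>= 0.16454654729139329 0.029721055642608536
q [-16.6  21.4  12.7  81.4  -0.2  87.9] pos [ 0.6426 -0.1924  0.0982] rpy [-179.9    0.2   75.5] F [ 0.3  1.4 -0.7] t 6.9 open 0.0215
```

View pics/p1.png

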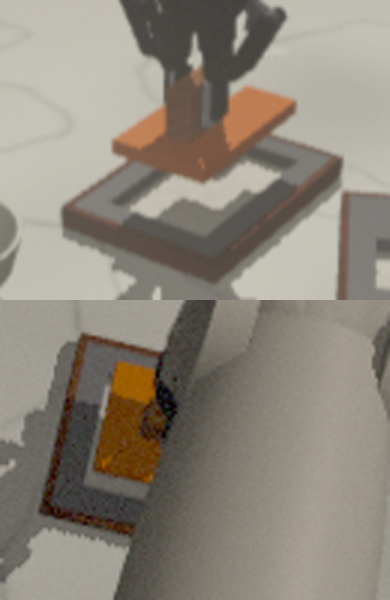

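The plate hovers over the long holder, correctly turned. Side-crop corners are about (112,143), (205,168), (297,98); the top-crop end edge runs (115,362)-(93,472). Fitting the held plate relative to the tool.

```bash
cat > held.py <<'E'
from fit2 import *
S=lambda a,b:(260+a/2.727,140+b/2.727); U=lambda a,b:(365+a/3,165+(b-300)/3)
P={"side":np.array([[-50,40,-20],[-50,-40,-20],[85,-40,-20]])*mm,"top":np.array([[-50,40,-20],[-50,-40,-20]])*mm}
D={"side":np.array([S(112,143),S(205,168),S(297,98)]),"top":np.array([U(115,362),U(93,472)])}
def f(x,P): return P@Rn.from_euler("z",x[3]).as_matrix().T+x[:3]
x0=np.array([.6424,-.1933,.092,np.radians(-104.6)])
print("=====")
for ns in(["side"],["side","top"]):
  for zf in(0,1):
    g=lambda x: x if zf else np.r_[x[:2],.092,x[3]]
    r=least_squares(lambda x:np.concatenate([(proj(n,f(g(x),P[n]))-D[n]).ravel() for n in ns]),x0); x=g(r.x)
    print(ns,zf,x[:3].round(4),np.degrees(x[3]).round(2),[ (proj(n,f(x,P[n]))-D[n]).round(1).tolist() for n in D])
E
python3 held.py | sed -n '/=====/,$p'
```

```text
=====
['side'] 0 [ 0.6421 -0.1894  0.092 ] -103.58 [[[0.2, -1.1], [0.2, 0.7], [-0.5, 0.4]], [[-0.7, 0.1], [-0.7, -0.4]]]
['side'] 1 [ 0.6396 -0.181   0.0967] -103.36 [[[-0.1, -1.0], [0.4, 0.8], [-0.3, 0.2]], [[-4.4, 0.9], [-4.3, 0.5]]]
['side', 'top'] 0 [ 0.6421 -0.1904  0.092 ] -103.53 [[[0.4, -1.3], [0.4, 0.5], [-0.4, 0.2]], [[-0.3, 0.1], [-0.2, -0.4]]]
['side', 'top'] 1 [ 0.6423 -0.1909  0.0913] -103.49 [[[0.4, -1.1], [0.4, 0.7], [-0.5, 0.4]], [[-0.1, 0.1], [-0.0, -0.4]]]
```

Call:
play_rows --increments '[{"slide": [-2.3,0,10],"angular": [0,0,0],"claw": -0.7},{"slide": [0,0,15],"angular": [0,0,0],"claw": -0.7},{"slide": [0,0,7],"angular": [0,0,0],"claw": -0.7},{"slide": [0,0,3],"angular": [0,0,0],"claw": -0.7},{"slide": [0,0,3],"angular": [0,0,0],"claw": -0.7},{"slide": [0,0,3],"angular": [0,0,0],"claw": -0.7},{"slide": [0,0,2],"angular": [0,0,0],"claw": -0.7},{"slide": [0,0,0],"angular": [0,0,0],"claw": -0.7}]'

```text
time: 7.8
ee_pos: [0.6418, -0.1955, 0.0543]
tcp_rot: [-179.9, 0.1, 75.4]
wrist_force: [-0.9, -0.5, -1.1]
opening: 0.0215
grasp_force: 59.5
```

Call:
play_rows --increments '[{"slide": [0,0,2],"angular": [0,0,0],"claw": -0.7},{"slide": [0,0,2],"angular": [0,0,0],"claw": -0.7},{"slide": [0,0,2],"angular": [0,0,0],"claw": -0.7},{"slide": [0,0,0],"angular": [0,0,0],"claw": -0.7}]'

```text
time: 8.2
ee_pos: [0.6416, -0.1954, 0.0481]
tcp_rot: [-179.8, 0.1, 75.4]
wrist_force: [0.1, -0.0, -0.8]
opening: 0.0218
grasp_force: 59.5
```

Going in freely; on to the floor.

Call:
play_rows --increments '[{"slide": [0,0,1.5],"angular": [0,0,0],"claw": -0.7},{"slide": [0,0,1.5],"angular": [0,0,0],"claw": -0.7},{"slide": [0,0,1],"angular": [0,0,0],"claw": -0.7},{"slide": [0,0,0],"angular": [0,0,0],"claw": -0.7}]'

```text
time: 8.6
ee_pos: [0.6418, -0.1955, 0.0446]
tcp_rot: [-179.9, 0.1, 75.4]
wrist_force: [-0.1, 0.4, -1.4]
opening: 0.0212
grasp_force: 59.5
```

Call:
play_rows --increments '[{"slide": [0,0,1],"angular": [0,0,0],"claw": -0.7},{"slide": [0,0,1],"angular": [0,0,0],"claw": -0.7},{"slide": [0,0,0],"angular": [0,0,0],"claw": -0.7}]'

```text
time: 8.9
ee_pos: [0.6418, -0.1955, 0.0445]
tcp_rot: [-179.9, 0.1, 75.4]
wrist_force: [-7.0, 2.1, 11.8]
opening: 0.0212
grasp_force: 61.2
```

Call:
play_rows --increments '[{"slide": [0,0,-1.5],"angular": [0,0,0],"claw": -0.7},{"slide": [0,0,0],"angular": [0,0,0],"claw": -0.2},{"slide": [0,0,0],"angular": [0,0,0],"claw": 0.2},{"slide": [0,0,0],"angular": [0,0,0],"claw": 0.2},{"slide": [0,0,-10],"angular": [0,0,0],"claw": 0.2},{"slide": [0,0,-40],"angular": [0,0,0],"claw": 0.2},{"slide": [0,0,-45],"angular": [0,0,0],"claw": 0.2},{"slide": [0,0,-45],"angular": [0,0,0],"claw": 0.2}]'

```text
time: 9.7
ee_pos: [0.6418, -0.1951, 0.1861]
tcp_rot: [-179.9, 0.1, 75.4]
wrist_force: [1.0, 0.3, 0.7]
opening: 0.0511
grasp_force: 0.0
```

```bash
python3 go.py .477 .26 .20 180 30 -168.7
```

```text
slide first [ 398.7 -274.4  -14.2] turn [ -30.47  -18.97 -112.79] | slide after turn [ 55.8 478.6 -48.2]
rows>= 9.68450002731772 13.779299653819683
q [-16.8  21.5  22.5  91.2  -0.1  87.8] pos [ 0.6418 -0.1951  0.1861] rpy [-1.799e+02  1.000e-01  7.540e+01] F [1.  0.3 0.7] t 9.7 open 0.0511
```

Call:
play_rows --increments '[{"slide": [33.2,-22.9,-1.2],"angular": [0,0,0],"claw": 0.2},{"slide": [33.2,-22.9,-1.2],"angular": [0,0,0],"claw": 0.2},{"slide": [33.2,-22.9,-1.2],"angular": [0,0,0],"claw": 0.2},{"slide": [33.2,-22.9,-1.2],"angular": [0,0,0],"claw": 0.2},{"slide": [33.2,-22.9,-1.2],"angular": [0,0,0],"claw": 0.2},{"slide": [33.2,-22.9,-1.2],"angular": [0,0,0],"claw": 0.2},{"slide": [33.2,-22.9,-1.2],"angular": [0,0,0],"claw": 0.2},{"slide": [33.2,-22.9,-1.2],"angular": [0,0,0],"claw": 0.2}]'

```text
time: 10.5
ee_pos: [0.5313, 0.1095, 0.1944]
tcp_rot: [-179.9, 0.1, 75.4]
wrist_force: [0.7, 0.1, -0.2]
opening: 0.0513
grasp_force: 0.0
```

Call:
play_rows --increments '[{"slide": [33.2,-22.9,-1.2],"angular": [0,0,0],"claw": 0.2},{"slide": [33.2,-22.9,-1.2],"angular": [0,0,0],"claw": 0.2},{"slide": [33.2,-22.9,-1.2],"angular": [0,0,0],"claw": 0.2},{"slide": [33.2,-22.9,-1.2],"angular": [0,0,0],"claw": 0.2},{"slide": [0,0,0],"angular": [-2.18,-1.355,-8.06],"claw": 0.2},{"slide": [0,0,0],"angular": [-2.18,-1.355,-8.06],"claw": 0.2},{"slide": [0,0,0],"angular": [-2.18,-1.355,-8.06],"claw": 0.2},{"slide": [0,0,0],"angular": [-2.18,-1.355,-8.06],"claw": 0.2}]'

```text
time: 11.3
ee_pos: [0.4769, 0.26, 0.1988]
tcp_rot: [173.3, 7.7, 107.6]
wrist_force: [-0.4, -1.4, -0.4]
opening: 0.0512
grasp_force: 0.0
```

Call:
play_rows --increments '[{"slide": [0,0,0],"angular": [-2.18,-1.355,-8.06],"claw": 0.2},{"slide": [0,0,0],"angular": [-2.18,-1.355,-8.06],"claw": 0.2},{"slide": [0,0,0],"angular": [-2.18,-1.355,-8.06],"claw": 0.2},{"slide": [0,0,0],"angular": [-2.18,-1.355,-8.06],"claw": 0.2},{"slide": [0,0,0],"angular": [-2.18,-1.355,-8.06],"claw": 0.2},{"slide": [0,0,0],"angular": [-2.18,-1.355,-8.06],"claw": 0.2},{"slide": [0,0,0],"angular": [-2.18,-1.355,-8.06],"claw": 0.2},{"slide": [0,0,0],"angular": [-2.18,-1.355,-8.06],"claw": 0.2}]'

```text
time: 12.1
ee_pos: [0.4768, 0.2598, 0.199]
tcp_rot: [175.7, 26.8, 173.5]
wrist_force: [-0.2, 0.9, -0.4]
opening: 0.0514
grasp_force: 0.0
```

Call:
play_rows --increments '[{"slide": [0,0,0],"angular": [-2.18,-1.355,-8.06],"claw": 0.2},{"slide": [0,0,0],"angular": [-2.18,-1.355,-8.06],"claw": 0.2},{"slide": [0,0,0],"angular": [0,0,0],"claw": 0.2}]'

```text
time: 12.4
ee_pos: [0.4765, 0.2591, 0.1989]
tcp_rot: [-180.0, 30.1, -168.5]
wrist_force: [0.9, 0.3, 0.9]
opening: 0.0515
grasp_force: 0.0
```

```bash
python3 go.py .4838 .297 .1443 180 30 -169
```

```text
slide first [14.7 35.7 54.5] turn [0.23 0.12 0.4 ] | slide after turn [14.8 35.8 54.4]
rows>= 1.3368297964292868 0.05552125210776643
q [ 33.9 -24.1 -26.7  59.2 -11.1  19.7] pos [0.4765 0.2591 0.1989] rpy [-180.    30.1 -168.5] F [0.9 0.3 0.9] t 12.4 open 0.0515
```

Call:
play_rows --increments '[{"slide": [7.4,18,0],"angular": [0,0,0],"claw": 0.2},{"slide": [7.4,17.7,24],"angular": [0,0,0],"claw": 0.2},{"slide": [0,0,30],"angular": [0,0,0],"claw": 0.2},{"slide": [0,0,0],"angular": [0,0,0],"claw": 0.2},{"slide": [0,0,0],"angular": [0,0,0],"claw": 0.2}]'

```text
time: 12.9
ee_pos: [0.4837, 0.2973, 0.1441]
tcp_rot: [180.0, 30.0, -168.8]
wrist_force: [-0.2, -0.1, 0.7]
opening: 0.0509
grasp_force: 0.0
```

```bash
python3 go.py .5208 .3032 .0802 180 30 -169; python3 - <<'E'
from h import *
a=np.uint8(255*(bot.camera("top")/255.)**.6)[170:310,130:300,::-1];b=np.uint8(255*(bot.camera("side")/255.)**.6)[150:460,190:411,::-1]
c=np.uint8(255*(bot.camera("top")/255.)**.6)[165:265,365:495,::-1]
H=np.zeros((600,800,3),np.uint8);H[:329,:400]=cv2.resize(a,(400,329));H[:561,400:]=cv2.resize(b,(400,561));H[332:600,:348]=cv2.resize(c,(348,268));cv2.imwrite("pics/g3.png",H)
E
```

```text
slide first [-0.6 -1.4 74.1] turn [ 0.12 -0.04  0.16] | slide after turn [-0.6 -1.3 74.1]
rows>= 1.4825723791591203 0.023441600044119586
q [ 37.5 -19.2 -29.1  52.7 -12.8  23.2] pos [0.4837 0.2973 0.1441] rpy [ 180.    30.  -168.8] F [-0.2 -0.1  0.7] t 12.9 open 0.0509
```

View pics/g3.png

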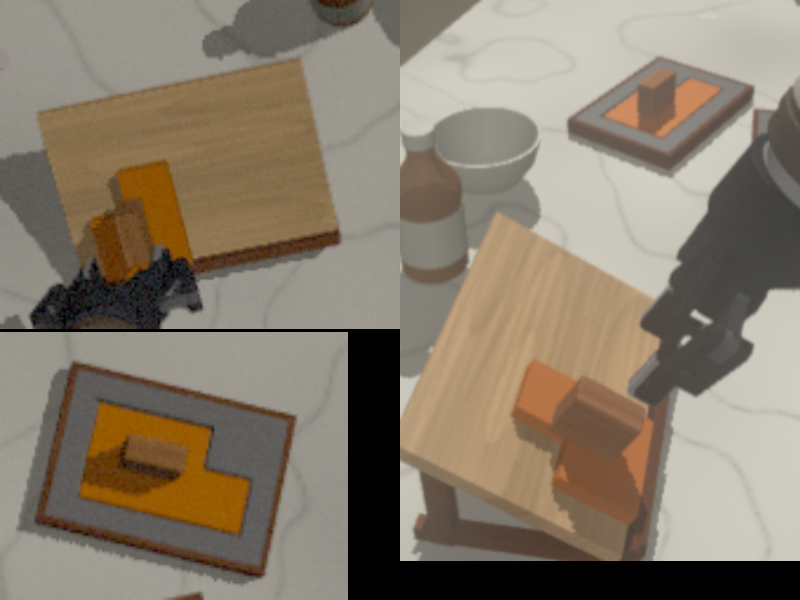

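The long template lies flush in its holder, with its corner matching. The fingers are lined up with the short block.

Call:
play_rows --increments '[{"slide": [0,-0.7,18],"angular": [0,0,0],"claw": 0.2},{"slide": [0,-0.6,18],"angular": [0,0,0],"claw": 0.2},{"slide": [0,0,18],"angular": [0,0,0],"claw": 0.2},{"slide": [0,0,12],"angular": [0,0,0],"claw": 0.2},{"slide": [0,0,8],"angular": [0,0,0],"claw": 0.2},{"slide": [0,0,0],"angular": [0,0,0],"claw": 0.2}]'

```text
time: 13.65
ee_pos: [0.5204, 0.3033, 0.0794]
tcp_rot: [-180.0, 30.0, -168.7]
wrist_force: [-0.0, -0.2, -0.5]
opening: 0.0511
grasp_force: 0.0
```

Call:
play_rows --increments '[{"slide": [0,0,0],"angular": [0,0,0],"claw": -0.3},{"slide": [0,0,0],"angular": [0,0,0],"claw": -0.7},{"slide": [0,0,0],"angular": [0,0,0],"claw": -0.7},{"slide": [0,0,0],"angular": [0,0,0],"claw": -0.7},{"slide": [0,0,0],"angular": [0,0,0],"claw": -0.7}]' --squeeze 60

```text
time: 14.15
ee_pos: [0.5206, 0.3039, 0.0811]
tcp_rot: [179.9, 30.1, -168.7]
wrist_force: [-5.2, -0.9, 6.7]
opening: 0.0215
grasp_force: 59.4
```

Call:
play_rows --increments '[{"slide": [0,0,-5],"angular": [0,0,0],"claw": -0.7},{"slide": [0,0,-10],"angular": [0,0,0],"claw": -0.7},{"slide": [0,0,-25],"angular": [0,0,0],"claw": -0.7},{"slide": [0,0,-35],"angular": [0,0,0],"claw": -0.7},{"slide": [0,0,-35],"angular": [0,0,0],"claw": -0.7},{"slide": [0,0,-20],"angular": [0,0,0],"claw": -0.7},{"slide": [0,0,0],"angular": [0,0,0],"claw": -0.7}]'

```text
time: 14.85
ee_pos: [0.4564, 0.2912, 0.196]
tcp_rot: [179.8, 30.3, -168.7]
wrist_force: [0.0, -0.0, -1.1]
opening: 0.0214
grasp_force: 59.0
```

```bash
python3 go.py .4516 -.1699 .19 180 0 101.7
```

```text
slide first [  85.3 -451.1  -44.1] turn [23.76 23.66 87.39] | slide after turn [-450.6  -98.3    6. ]
rows>= 9.223978796583037 10.896493493179927
q [ 39.1 -23.5 -26.5  59.6 -13.4  24.4] pos [0.4564 0.2912 0.196 ] rpy [ 179.8   30.3 -168.7] F [ 0.  -0.  -1.1] t 14.85 open 0.0214
```

Call:
play_rows --increments '[{"slide": [0,0,0],"angular": [1.98,1.972,7.283],"claw": -0.7},{"slide": [0,0,0],"angular": [1.98,1.972,7.283],"claw": -0.7},{"slide": [0,0,0],"angular": [1.98,1.972,7.283],"claw": -0.7},{"slide": [0,0,0],"angular": [1.98,1.972,7.283],"claw": -0.7},{"slide": [0,0,0],"angular": [1.98,1.972,7.283],"claw": -0.7},{"slide": [0,0,0],"angular": [1.98,1.972,7.283],"claw": -0.7},{"slide": [0,0,0],"angular": [1.98,1.972,7.283],"claw": -0.7},{"slide": [0,0,0],"angular": [1.98,1.972,7.283],"claw": -0.7}]'

```text
time: 15.65
ee_pos: [0.4565, 0.2906, 0.1907]
tcp_rot: [174.8, 9.4, 130.2]
wrist_force: [-0.2, 0.4, -1.0]
opening: 0.0212
grasp_force: 59.0
```

Call:
play_rows --increments '[{"slide": [0,0,0],"angular": [1.98,1.972,7.283],"claw": -0.7},{"slide": [0,0,0],"angular": [1.98,1.972,7.283],"claw": -0.7},{"slide": [0,0,0],"angular": [1.98,1.972,7.283],"claw": -0.7},{"slide": [0,0,0],"angular": [1.98,1.972,7.283],"claw": -0.7},{"slide": [-30,-6.5,0],"angular": [0,0,0],"claw": -0.7},{"slide": [-30,-6.5,0],"angular": [0,0,0],"claw": -0.7},{"slide": [-30,-6.5,0],"angular": [0,0,0],"claw": -0.7},{"slide": [-30,-6.5,0],"angular": [0,0,0],"claw": -0.7}]'

```text
time: 16.45
ee_pos: [0.4551, 0.1666, 0.1911]
tcp_rot: [-179.6, 0.1, 101.7]
wrist_force: [1.3, 0.1, -0.8]
opening: 0.0215
grasp_force: 59.1
```

Call:
play_rows --increments '[{"slide": [-30,-6.5,0],"angular": [0,0,0],"claw": -0.7},{"slide": [-30,-6.5,0],"angular": [0,0,0],"claw": -0.7},{"slide": [-30,-6.5,0],"angular": [0,0,0],"claw": -0.7},{"slide": [-30,-6.5,0],"angular": [0,0,0],"claw": -0.7},{"slide": [-30,-6.5,0],"angular": [0,0,0],"claw": -0.7},{"slide": [-30,-6.5,0],"angular": [0,0,0],"claw": -0.7},{"slide": [-30,-6.5,0],"angular": [0,0,0],"claw": -0.7},{"slide": [-30,-6.5,0],"angular": [0,0,0],"claw": -0.7}]'

```text
time: 17.25
ee_pos: [0.4525, -0.079, 0.1921]
tcp_rot: [-179.7, 0.1, 101.6]
wrist_force: [0.8, -0.1, -1.3]
opening: 0.0214
grasp_force: 59.1
```

```bash
python3 go.py .4516 -.1699 .10 180 0 101.7
```

```text
slide first [-88.7 -18.7  92.4] turn [-0.33  0.09 -0.06] | slide after turn [-88.8 -19.4  92.1]
rows>= 2.5883481896640426 0.040233930346358145
q [-9.8 -7.9 -9.  89.2 -0.2 68.6] pos [ 0.4525 -0.079   0.1921] rpy [-1.797e+02  1.000e-01  1.016e+02] F [ 0.8 -0.1 -1.3] t 17.25 open 0.0214
```

Call:
play_rows --increments '[{"slide": [-30,-6.5,0],"angular": [-0.3,0,0],"claw": -0.7},{"slide": [-30,-6.5,25],"angular": [0,0,0],"claw": -0.7},{"slide": [-28.7,-6,30],"angular": [0,0,0],"claw": -0.7},{"slide": [0,0,30],"angular": [0,0,0],"claw": -0.7},{"slide": [0,0,5],"angular": [0,0,0],"claw": -0.7},{"slide": [0,0,0],"angular": [0,0,0],"claw": -0.7},{"slide": [0,0,0],"angular": [0,0,0],"claw": -0.7}]'

```text
time: 17.95
ee_pos: [0.4529, -0.1683, 0.1048]
tcp_rot: [179.9, 0.2, 101.7]
wrist_force: [0.8, 0.0, -0.3]
opening: 0.021
grasp_force: 59.1
```

```bash
python3 go.py .4516 -.1699 .10 180 0 101.7; cat > held2.py <<'E'
# orange contour corners of the held short plate vs prediction from the TCP
from fit2 import *
o=bot.get_obs(); p=np.array(o["ee_pos"]); yaw=np.radians(o["tcp_rot"][2]-180)
print("=====")
Q=np.array([[50,-40,z] for z in(-20,-32)]+[[50,5,z] for z in(-20,-32)]+[[-50,-40,z] for z in(-20,-32)]+[[-50,40,z] for z in(-20,-32)]+[[10,40,z] for z in(-20,-32)])*mm
g=lambda d:Q@Rn.from_euler("z",yaw).as_matrix().T+p+np.r_[d,-.007]
for n in("side","top"):
    im=bot.camera(n); cv2.imwrite(f"pics/p2{n}.png",im[:,:,::-1]); h=cv2.cvtColor(im,cv2.COLOR_RGB2HSV)
    m=((h[...,0]<14)&(h[...,1]>150)&(h[...,2]>60)).astype(np.uint8)
    q=proj(n,g([0,0])); lo=q.min(0)-15; hi=q.max(0)+15
    m[:int(lo[1])]=0;m[int(hi[1]):]=0;m[:,:int(lo[0])]=0;m[:,int(hi[0]):]=0
    k,lab,st,_=cv2.connectedComponentsWithStats(m); j=1+st[1:,4].argmax(); c=max(cv2.findContours((lab==j).astype(np.uint8),0,2)[0],key=cv2.contourArea)
    a=cv2.approxPolyDP(c,2,True)[:,0]
    print(n,"area",st[j],"\n poly",a.tolist(),"\n pred top/bottom per corner a(+x-y) b(+x,5) e(-x-y) f(-x+y) d(10,40)",q.round(0).astype(int).tolist())
E
python3 held2.py | sed -n '/=====/,$p'
```

```text
slide first [-1.3 -1.6  4.8] turn [ 0.11  0.16 -0.01] | slide after turn [-1.3 -1.6  4.8]
rows>= 0.10483477996833473 0.022909824441092273
q [-20.3  -4.7 -15.7  78.8  -0.1  58. ] pos [ 0.4529 -0.1683  0.1048] rpy [179.9   0.2 101.7] F [ 0.8  0.  -0.3] t 17.95 open 0.021
=====
side area [401 196  45  30 820] 
 poly [[442, 196], [438, 196], [428, 214], [418, 213], [416, 204], [402, 203], [402, 222], [444, 225]] 
 pred top/bottom per corner a(+x-y) b(+x,5) e(-x-y) f(-x+y) d(10,40) [[442, 194], [442, 200], [419, 193], [419, 198], [446, 221], [445, 226], [402, 217], [401, 223], [402, 201], [401, 207]]
top area [391 280  20  13 137] 
 poly [[410, 281], [391, 284], [396, 287], [396, 291], [402, 292], [408, 288]] 
 pred top/bottom per corner a(+x-y) b(+x,5) e(-x-y) f(-x+y) d(10,40) [[444, 312], [443, 312], [439, 291], [438, 291], [397, 323], [397, 324], [388, 285], [388, 286], [416, 279], [415, 279]]
```

Call:
play_rows --increments '[{"slide": [-1.3,-1.5,15],"angular": [0,0,0],"claw": -0.7},{"slide": [0,0,15],"angular": [0,0,0],"claw": -0.7},{"slide": [0,0,8],"angular": [0,0,0],"claw": -0.7},{"slide": [0,0,4],"angular": [0,0,0],"claw": -0.7},{"slide": [0,0,3],"angular": [0,0,0],"claw": -0.7},{"slide": [0,0,3],"angular": [0,0,0],"claw": -0.7},{"slide": [0,0,2],"angular": [0,0,0],"claw": -0.7},{"slide": [0,0,0],"angular": [0,0,0],"claw": -0.7}]'

```text
time: 18.85
ee_pos: [0.4512, -0.1702, 0.0537]
tcp_rot: [179.9, 0.1, 101.6]
wrist_force: [0.7, 0.1, -0.2]
opening: 0.0212
grasp_force: 59.1
```

Call:
play_rows --increments '[{"slide": [0,0,1.5],"angular": [0,0,0],"claw": -0.7},{"slide": [0,0,1.5],"angular": [0,0,0],"claw": -0.7},{"slide": [0,0,0],"angular": [0,0,0],"claw": -0.7}]'

```text
time: 19.15
ee_pos: [0.4511, -0.1702, 0.0506]
tcp_rot: [180.0, 0.1, 101.6]
wrist_force: [0.6, -0.5, -0.9]
opening: 0.0213
grasp_force: 59.1
```

Below the rim (which would be touched at about 0.057) with no force.

Call:
play_rows --increments '[{"slide": [0,0,2],"angular": [0,0,0],"claw": -0.7},{"slide": [0,0,1.5],"angular": [0,0,0],"claw": -0.7},{"slide": [0,0,1],"angular": [0,0,0],"claw": -0.7},{"slide": [0,0,1],"angular": [0,0,0],"claw": -0.7},{"slide": [0,0,0],"angular": [0,0,0],"claw": -0.7}]'

```text
time: 19.65
ee_pos: [0.4511, -0.1702, 0.0451]
tcp_rot: [180.0, 0.1, 101.6]
wrist_force: [0.5, -0.6, -0.7]
opening: 0.0212
grasp_force: 59.1
```

Call:
play_rows --increments '[{"slide": [0,0,1],"angular": [0,0,0],"claw": -0.7},{"slide": [0,0,1],"angular": [0,0,0],"claw": -0.7},{"slide": [0,0,0],"angular": [0,0,0],"claw": -0.7}]'

```text
time: 19.95
ee_pos: [0.4512, -0.1703, 0.0445]
tcp_rot: [179.9, 0.2, 101.6]
wrist_force: [-5.9, 1.0, 10.2]
opening: 0.0213
grasp_force: 60.7
```

Contact with the floor at the same height as the long one. Release and withdraw.

Call:
play_rows --increments '[{"slide": [0,0,-1.3],"angular": [0,0,0],"claw": -0.7},{"slide": [0,0,0],"angular": [0,0,0],"claw": -0.2},{"slide": [0,0,0],"angular": [0,0,0],"claw": 0.2},{"slide": [0,0,0],"angular": [0,0,0],"claw": 0.2},{"slide": [0,0,-10],"angular": [0,0,0],"claw": 0.2},{"slide": [0,0,-40],"angular": [0,0,0],"claw": 0.2},{"slide": [0,0,-45],"angular": [0,0,0],"claw": 0.2},{"slide": [0,0,-45],"angular": [0,0,0],"claw": 0.2}]'

```text
time: 20.75
ee_pos: [0.4506, -0.1698, 0.1867]
tcp_rot: [179.9, 0.1, 101.6]
wrist_force: [1.6, -0.5, -0.0]
opening: 0.0512
grasp_force: 0.0
```

Call:
play_rows --increments '[{"slide": [40,0,-10],"angular": [0,0,0],"claw": 0.2},{"slide": [40,0,0],"angular": [0,0,0],"claw": 0.2},{"slide": [40,0,0],"angular": [0,0,0],"claw": 0.2},{"slide": [40,0,0],"angular": [0,0,0],"claw": 0.2},{"slide": [40,0,0],"angular": [0,0,0],"claw": 0.2},{"slide": [40,0,0],"angular": [0,0,0],"claw": 0.2},{"slide": [0,0,0],"angular": [0,0,0],"claw": 0.2},{"slide": [0,0,0],"angular": [0,0,0],"claw": 0.2}]'

```text
time: 21.55
ee_pos: [0.4025, 0.0657, 0.1947]
tcp_rot: [179.9, 0.1, 101.8]
wrist_force: [0.4, -1.2, -0.2]
opening: 0.0516
grasp_force: 0.0
```

```bash
cat > chk.py <<'E'
from fit2 import *
print("=====")
im=bot.camera("top"); h=cv2.cvtColor(im,cv2.COLOR_RGB2HSV)
m=((h[...,0]<20)&(h[...,1]>170)&(h[...,2]>60)).astype(np.uint8); m[:,:365]=0; m[:,480:]=0; m[:170]=0;m[345:]=0
m=cv2.morphologyEx(m,cv2.MORPH_OPEN,np.ones((3,3)))
k,lab,st,ce=cv2.connectedComponentsWithStats(m)
for j in range(1,k):
    if st[j,4]>150:
        c=max(cv2.findContours((lab==j).astype(np.uint8),0,2)[0],key=cv2.contourArea); print(st[j],cv2.approxPolyDP(c,2,True)[:,0].tolist())
for nm,x,e in(("LH",(.6424,-.1933,np.radians(-104.65)),85),("SH",(.4516,-.1699,np.radians(-78.32)),50)):
    print(nm,"home top outline",proj("top",flat(x,np.array([[-50,-40,18],[e,-40,18],[e,5,18],[e-40,5,18],[e-40,40,18],[-50,40,18]])*mm)).round(0).astype(int).tolist())
a=cv2.imread("pics/top0.png").astype(int); d=np.abs(a-im[:,:,::-1]).max(2)
for n,(x0,y0,x1,y1) in dict(bottle=(255,138,290,184),tub=(306,126,366,184),cutter=(306,285,345,368)).items(): print(n,(d[y0:y1,x0:x1]>45).sum())
E
python3 chk.py | sed -n '/=====/,$p'
```

```text
=====
[ 395  192   63   48 1539] [[402, 192], [398, 211], [412, 204], [413, 211], [433, 217], [416, 226], [395, 222], [395, 226], [454, 239], [457, 220], [440, 215], [442, 201]]
[ 386  282   53   42 1257] [[434, 294], [415, 294], [412, 282], [386, 288], [389, 301], [402, 297], [406, 306], [420, 304], [392, 312], [393, 322], [438, 313]]
LH home top outline [[394, 226], [453, 240], [457, 221], [440, 216], [443, 201], [402, 191]]
SH home top outline [[394, 325], [439, 314], [434, 294], [417, 298], [413, 282], [386, 288]]
bottle 0
tub 0
cutter 1270
```

```bash
python3 - <<'E'
from h import *
a=cv2.imread("pics/side0.png").astype(int)
for f in("pics/p2side.png",None):
    b=cv2.imread(f) if f else bot.camera("side")[:,:,::-1]; d=np.abs(a-b).max(2)[290:313,376:484]; print((d>45).sum(),d.size)
c=cv2.imread("pics/p2top.png"); t=cv2.imread("pics/top0.png"); print((np.abs(t.astype(int)-c).max(2)[285:368,306:345]>45).sum())
E
```

```text
549 2484
0 2484
1271
```

The cutter is unmoved (no change in the side view). Handing in.

```bash
python3 -c "
from workcell import bot
print(bot.job_done())"
```

```text
the job is handed in; nothing more can be done
None
```

Both templates lie flat and fully home in their own holders with the missing corners matching, the gripper has let go, the bottle, tub and cutter are unmoved, and the job was handed in at about 22 s of the 69 s.

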